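# Feed one bar through the drop gate

### The arm

A 6-joint arm with a two-finger parallel gripper is mounted at the origin on a cart in front of the work surface, level with it; the furniture and walls round the work are solid. World frame = base frame: x ahead of the robot, y to its left, z up, the work surface at z = 0. Lengths are in m, angles in rad, forces in N, time in s.
With the tool pointing down it reaches from about 0.425 to 1.125 m from the base axis. Payload 14.9 kg.
Tool frame: the origin (TCP) lies on the centre line of the jaws, within the pads' length; the fingertips stand 14 mm ahead of it and the grasp point (between the pads) lies 5 mm behind it (env.tips_ahead is the distance from the TCP to the fingertips, in m); x points along the fingers, z is the direction in which the jaws open and shut, and the axes are right-handed (so a half turn about x gives the same grasp; the last joint's range is limited). The gripper opens to 91 mm and grips with 3 to 60 N. Pads are 32 mm wide; open, the fingers measure 118 mm over their backs; the gripper's body (76 mm by 178 mm) begins 60 mm behind the grasp point.
Start: joints at [1.142, 0.379, 1.734, -0, 1.028, -0.033], TCP at [0.27, 0.646, 0.228] pointing down, gripper open.
Joint ranges: [-2.77, 2.77], [-0.74, 2.19], [0, 2.66], [-1.06, 4.2], [0.31, 2.87], [-3.08, 3.08]. Speed limits (rad/s): [1.89, 1.89, 2.39, 3.14, 3.14, 3.14].

### API

Orientations are given as a unit quaternion [x, y, z, w].
In Python, from bench import env gives the robot as it stands. The module is installed in compiled form; this text tells all that it offers.
- The arm moves only by the tool drive_tool, never from a script. Its argument "increments" is a list of rows, each an object of numbers: "gripper": the closure, from 0 (fully open) to 1 (shut); "tx", "ty", "tz": the shift along the tool's x, y, z normalised to -1 to 1, where 1 is 0.6 m; "yaw": the turn about the tool's x normalised to -1 to 1, where 1 is 2 pi rad. A call has 1 to 20 rows; each row shifts and turns the pose as measured when the row begins, along the tool's axes as they then stand; what a row does not reach is not made up. A row lasts 1/12 s, in which the tool goes at most 41.7 mm and 7.16 degrees, less where a joint would pass 70% of its speed; a pose out of reach is approached as far as the arm can. A call with a number of a shift or a turn outside -1 to 1 is refused whole. A call with a gripper value outside its range is refused whole. The fingers move at their own pace and stop on an object; the grip force is fixed at half the most. Time passes only in rows, so rows that do not move let the fingers close. It gives the time, the measured TCP pose, the force and the opening at its end, in the units of the state.
- env.state(): the state, without advancing time (a new reading comes with each control period).
- env.capture(name): name is "scene" or "top" or "wrist"; returns a dict with "frame" (420x560x3 uint8, red, green, blue), "vertical_fov" (degrees; the focal length in pixels is half the picture's height over the tangent of half this angle, whatever the lens; pixels are square), "cx", "cy" (the principal point, pixels), "k1" (the pictures are not rectified: a ray, as slopes to the right and down, at radius r is drawn at 1 + k1 r^2 times it, then the intrinsics apply), "R" (3x3) and "t" (3): a world point X has camera coordinates R X + t. Camera axes: x right, y down, z forward; pixel columns grow to the right and rows downward; lengths in m; the calibration is good to about 2 mm. A picture is of the moment at which its call begins. There is no depth.
- env.sign_off(): hands the job in, once; it reports no verdict.
The state is a dict: "clock": time; "joint_positions": joint angles; "dq": joint speeds; "tau": joint torques, N m; "tcp_pos": TCP position; "tcp_rot": TCP orientation; "contact_force": force on the tool from outside, world axes, zero at the start; "torque": the same for the moment, N m; "width": finger opening in m.
Only numpy, scipy, OpenCV 4.12 (cv2) and the standard library are available. Lean on these libraries where they do the work, as an engineer would, in place of code of your own. Each camera call takes 0.05 s, during which the arm holds its last target.

### The job

Feed one bar: press the release button so that the lever drops and the gate opens, then roll the bar nearest the gate through it, all the way home into the nest at the end stop. Lift the lever back up until it latches and the gate is shut again, and only then roll the other bar up against the gate. Roll the bars along the deck without lifting them off it, and leave the tools lying round about as they are.

Things in the scene. Friction and masses are not known exactly. Their poses are not given: they have to be found in the camera images.
- rack: Fixed grey bar rack, 0.2 m deep, 0.3 m long. Origin on the worktop under the middle of the gate; x points across the deck away from the robot, y along it: bars roll to +y. Dark steel deck 45 mm up, y -205 to +38, x -61 to +61 mm, with a 4 mm entry lip (y -209) and side guides 10 mm above it. On the robot's side the trip housing: x -125 to -65, y -80 to +96, top 55 mm up.
- nest (a point): Where the axis of a bar that is home has its middle: rack x 0, y +68, z 55 mm. The nest runs from rack y +38 mm to the end stop (face at y +84, 21 mm higher than the deck); its floor lies 6 mm below the deck.
- button_top (a point): Centre of the top face of the black round release button, 30 mm across, on top of the trip housing (rack x -95, y +60), 70 mm above the worktop. It is pressed straight down.
- button (a joint): Release button, 0 = out, 0.008 = fully down (m). Spring, 1.4 N at first and 5 N fully down; it trips the lever at about 4 mm and comes up again when let go. When the lever is lifted its heel pushes the button down for a moment by itself.
- lever_bar (a point): Middle of the lever's cross-bar: a black sleeve that turns freely, 74 mm long along rack y, 16 mm thick. Steel lever 10 mm thick, 85 mm long from its hinge at rack x -95, y -35, z 50 mm (axis along y). Latched, the cross-bar stands 134 mm above the worktop at rack x -109; dropped, 92 mm above it at x -169, towards the robot.
- lever (a joint): Drop lever, rad: 0 = up, latched (leans 0.17 rad to the robot; play to 0.04), 0.88 = dropped towards the robot. Driven down by about 0.15 N m; free it with the button only. To latch, swing it up past 0 to -0.05 (hard stop -0.10) until the catch snaps in: 4 to 6 N on the cross-bar, pushed from the robot's side. Let go earlier, it falls again.
- gate (a joint): Gate blade (steel, 6 mm thick, 104 mm wide across the deck, rack y -3 to +3, in a 10 mm slot), linked to the lever: 0 = shut, top 16 mm above the deck; 0.018 = open, top 2 mm below the deck (m).
- bar_first_center (a point): Centre of the round steel bar nearest the gate: 32 mm diameter, 110 mm long, 0.6 kg, lying across the deck (along rack x) on its feed side, axis 16 mm above the deck. Nothing but its weight holds it: it rolls freely and comes to rest after a little way.
- bar_next_center (a point): Centre of the second, identical bar, lying on the deck farther from the gate, about 90 to 145 mm behind the first bar.
- pliers: Bystander: red-handled pliers lying on the worktop, 243 mm long; stays where it is.
- adjustable_wrench: Bystander: adjustable wrench, 260 mm long; stays where it is.
- t_block: Bystander: olive T-block, 40x44x24 mm; stays where it is.
Mind the look-alikes: they are no part of the job. Leave any pink look-alike of the part that bears bar_next_center alone.

How it is judged:
By the outcome, as a careful person would: the job done as asked, in the order asked, and still so for the second after the job is handed in, with the robot touching nothing.
It also fails if it takes over 64 s, if anything falls off the work surface, if the arm or the gripper's body presses on something with over 40 N, if the wrist force passes 120 N, or if a joint passes its speed limit or range.

## Working session

There is one attempt and no reset: what is moved stays moved. The work goes in short steps, Python scripts to look and compute and a tool call to move; the robot and the scene stay as the last step left them, time stands still between calls to the robot, and variables do not carry over. Pictures are saved under pics/ and viewed, and the job is handed in when it is done.

Besides the shell and the picture viewer there is one more tool, called after "Call:" as name(argument=value, ...) on one line, values as JSON. drive_tool: Moves the arm, as the interface text tells. Its arguments: {"type":"object","properties":{"increments":{"type":"array"}},"required":["increments"]}

```bash
mkdir -p pics && cat > h.py <<'E'
import numpy as np, cv2
from bench import env
def cap(n,save=None):
    c=env.capture(n)
    if save: cv2.imwrite('pics/'+save+'.png',cv2.cvtColor(c['frame'],cv2.COLOR_RGB2BGR))
    return c
def intr(c):
    h=c['frame'].shape[0]; f=h/2/np.tan(np.radians(c['vertical_fov'])/2)
    return f,c['cx'],c['cy'],c['k1']
def proj(c,X):
    f,cx,cy,k=intr(c); p=np.asarray(c['R'])@np.asarray(X)+np.asarray(c['t']); s=p[:2]/p[2]
    s=s*(1+k*(s@s)); return np.array([cx+f*s[0],cy+f*s[1]])
def ray(c,u,v):
    f,cx,cy,k=intr(c); d=np.array([(u-cx)/f,(v-cy)/f]); s=d.copy()
    for _ in range(30): s=d/(1+k*(s@s))
    R=np.asarray(c['R']); o=-R.T@np.asarray(c['t']); return o,R.T@np.array([s[0],s[1],1.])
def onz(c,u,v,z):
    o,d=ray(c,u,v); return o+d*(z-o[2])/d[2]
E
python3 - <<'E'
from h import *
for n in ['scene','top','wrist']:
    c=cap(n,n+'0'); print(n,intr(c),-np.array(c['R']).T@np.array(c['t']))
s=env.state(); print(s); print(env.tips_ahead)
E
```

```text
scene (np.float64(471.8907938165984), 282.7499975221419, 206.94621198951586, -0.010625799106752437) [-0.58479145 -0.77068669  1.03263259]
top (np.float64(429.6564660527164), 278.8643101467037, 211.95603212471167, -0.01650499317781519) [ 0.36039411 -0.05471986  1.27337721]
wrist (np.float64(353.80576963611657), 275.1046388279707, 212.349445673782, -0.05686867453506474) [0.20889793 0.6718211  0.38451744]
{'clock': 0.15, 'joint_positions': array([ 1.14171094e+00,  3.79302233e-01,  1.73464401e+00,  3.69272033e-06,
        1.02848138e+00, -3.33075795e-02]), 'dq': array([-0.00241032, -0.00255018, -0.00079375,  0.00130826,  0.00081773,
        0.00054533]), 'tau': array([-2.22761912e-03, -7.64102697e+01, -4.34655118e+01,  6.50491496e-02,
        4.09285782e-02, -5.53991310e-05]), 'tcp_pos': array([0.26975859, 0.64562384, 0.22743034]), 'tcp_rot': array([-0.39209578,  0.58879377,  0.39178697,  0.58829055]), 'contact_force': array([ 0.13264934,  0.25629649, -0.67171797]), 'torque': array([ 0.00506385, -0.04057387, -0.00920717]), 'width': 0.09139385646063997}
0.014
```

View pics/scene0.png

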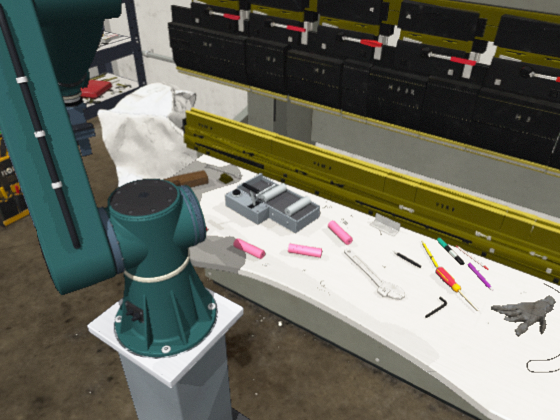

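View pics/top0.png

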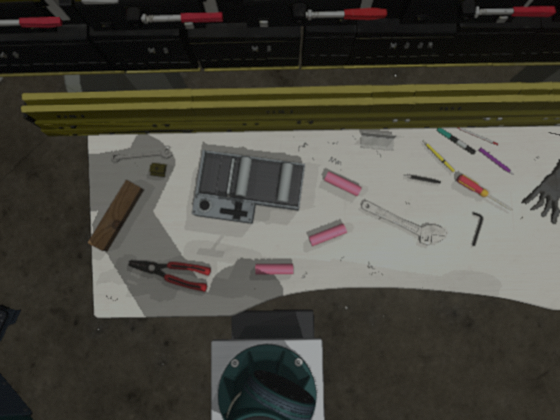

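View pics/wrist0.png

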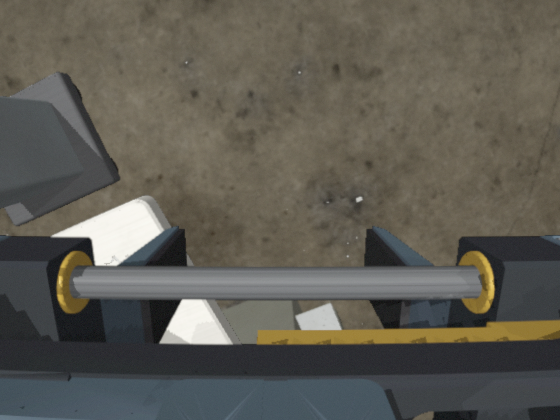

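Top view: the rack lies around (250,185), button at (204,204), lever (233,210), bars at about (243,177) and (285,183). Pink look-alikes at (342,183), (327,234), (274,269). Now a zoom.

```bash
python3 - <<'E'
import cv2
a=cv2.imread('pics/top0.png')[130:270,170:330]
cv2.imwrite('pics/topz.png',cv2.resize(a,None,fx=5,fy=4.28*5/4.28*0.85,interpolation=cv2.INTER_CUBIC))
a=cv2.imread('pics/scene0.png')[160:240,210:340]
cv2.imwrite('pics/scenez.png',cv2.resize(a,None,fx=6,fy=6,interpolation=cv2.INTER_CUBIC))
E
```

```text
(no output)
```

View pics/topz.png

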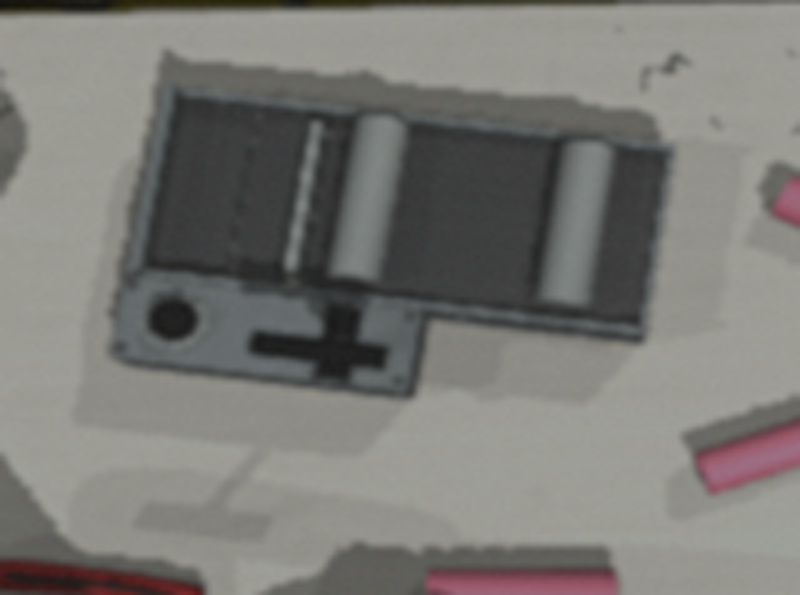

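View pics/scenez.png

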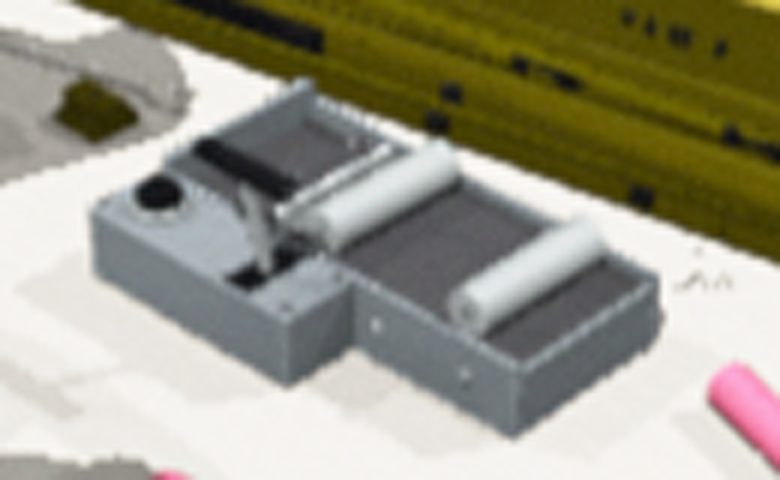

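```bash
python3 - <<'E'
from h import *
c=cap('top')
pts=[((172,319),(-.095,.060,.070)),((317,122),(.052,0,.061)),((290,282),(-.052,0,.061)),((112,348),(-.125,.096,.055)),((412,395),(-.125,-.080,.055))]
W=[];L=[]
for (u,v),l in pts:
    W.append(onz(c,170+u/5,130+v/4.25,l[2])[:2]); L.append(l[:2])
W=np.array(W);L=np.array(L)
wm,lm=W.mean(0),L.mean(0); a=W-wm;b=L-lm
th=np.arctan2((b[:,0]*a[:,1]-b[:,1]*a[:,0]).sum(),(b*a).sum())
R=np.array([[np.cos(th),-np.sin(th)],[np.sin(th),np.cos(th)]]); t=wm-R@lm
print(th,np.degrees(th),t); print((W-(L@R.T+t))*1e3)
for n,(u,v) in dict(b1a=(381,118),b1b=(355,280),b2a=(587,142),b2b=(567,302),fr=(672,148)).items():
    p=onz(c,170+u/5,130+v/4.25,.077 if n[0]=='b' else .055); print(n,p,(R.T@(p[:2]-t))*1e3)
for n,x in dict(but=(-.095,.06),lev=(-.109,-.035),nest=(0,.068)).items(): print(n,R@x+t)
from scipy.spatial.transform import Rotation as Ro
print(Ro.from_quat(env.state()['tcp_rot']).as_matrix())
E
```

```text
-0.17132762526947606 -9.816349841939893 [0.6172043  0.09020359]
[[-0.31604936  0.4652448 ]
 [ 0.2020933   2.83363645]
 [-7.27512935  0.99405829]
 [ 6.16230699 -2.97225612]
 [ 1.22677842 -1.32068342]]
b1a [0.66659013 0.04574989 0.077     ] [ 56.24172892 -35.38303909]
b1b [0.55672134 0.06127303 0.077     ] [-54.6650557  -38.81877605]
b2a [ 0.64779095 -0.0714663   0.077     ] [  57.70204565 -154.08819321]
b2b [ 0.53971288 -0.05808399  0.077     ] [ -51.07524082 -159.32811432]
fr [ 0.64793623 -0.12090764  0.055     ] [  66.27449091 -202.78090194]
but [0.53382461 0.16552176]
lev [0.50383297 0.0742995 ]
nest [0.62879767 0.15720802]
[[-2.98709858e-04 -9.22690329e-01  3.85541785e-01]
 [-5.93547948e-04  3.85541898e-01  9.22690139e-01]
 [-9.99999779e-01  4.67791047e-05 -6.62826117e-04]]
```

Call:
drive_tool(increments=[{"yaw":0.0198},{"yaw":0.0198},{"yaw":0.0198},{"yaw":0.0198},{"yaw":0.0198},{"yaw":0.0198},{"yaw":0.0198},{"yaw":0.0198},{"yaw":0.0198},{"yaw":0.0198},{"yaw":0.0198,"gripper":0.0}])

```text
$.increments[0]: bad value
```

```bash
python3 - <<'E'
from h import *
from scipy.spatial.transform import Rotation as Ro
s=env.state();M=Ro.from_quat(s['tcp_rot']).as_matrix();print(s['clock'],s['tcp_pos'],M,np.degrees(np.arctan2(M[1,2],M[0,2])),s['joint_positions'])
c=cap('top'); print('rail',onz(c,250,132,0),onz(c,250,105,0.1))
tgt=np.array([0.60,0.06,0.26]); print(M.T@(tgt-s['tcp_pos']))
E
```

```text
0.2 [0.26978469 0.64569433 0.22754967] [[-2.98709858e-04 -9.22690329e-01  3.85541785e-01]
 [-5.93547948e-04  3.85541898e-01  9.22690139e-01]
 [-9.99999779e-01  4.67791047e-05 -6.62826117e-04]] 67.32261566502021 [ 1.14171110e+00  3.79222382e-01  1.73451588e+00  2.88273614e-05
  1.02851840e+00 -3.33050779e-02]
rail [0.76686543 0.03997511 0.        ] [0.81429067 0.03187203 0.1       ]
[-0.03220132 -0.53049466 -0.41312409]
```

Call:
drive_tool(increments=[{"gripper":0,"tx":0,"ty":0,"tz":0,"yaw":0.0198},{"gripper":0,"tx":0,"ty":0,"tz":0,"yaw":0.0198},{"gripper":0,"tx":0,"ty":0,"tz":0,"yaw":0.0198},{"gripper":0,"tx":0,"ty":0,"tz":0,"yaw":0.0198},{"gripper":0,"tx":0,"ty":0,"tz":0,"yaw":0.0198},{"gripper":0,"tx":0,"ty":0,"tz":0,"yaw":0.0198},{"gripper":0,"tx":0,"ty":0,"tz":0,"yaw":0.0198},{"gripper":0,"tx":0,"ty":0,"tz":0,"yaw":0.0198},{"gripper":0,"tx":0,"ty":0,"tz":0,"yaw":0.0198},{"gripper":0,"tx":0,"ty":0,"tz":0,"yaw":0.0198},{"gripper":0,"tx":0,"ty":0,"tz":0,"yaw":0.0198}])

```text
clock: 1.17
tcp_pos: [0.2694, 0.6448, 0.2261]
tcp_rot: [0.07, 0.704, -0.073, 0.703]
contact_force: [0.8, 1.1, -0.8]
width: 0.0914
```

```bash
cat >> h.py <<'E'
from scipy.spatial.transform import Rotation as Ro
def st():
    s=env.state();M=Ro.from_quat(s['tcp_rot']).as_matrix()
    print('t',s['clock'],'p',s['tcp_pos'].round(4),'ang',np.degrees(np.arctan2(M[1,2],M[0,2])).round(2),'F',s['contact_force'].round(1),'w',round(s['width'],4))
    return s,M
E
python3 - <<'E'
from h import *
s,M=st()
tgt=np.array([0.60,0.06,0.26]); print(M.T@(tgt-s['tcp_pos']), s['joint_positions'])
E
```

```text
t 1.1667 p [0.2694 0.6448 0.2261] ang -11.6 F [ 0.8  1.1 -0.8] w 0.0914
[-0.03268815 -0.50648903  0.44145875] [ 1.14172781e+00  3.80303680e-01  1.73595660e+00 -4.36847332e-05
  1.02840191e+00  1.34427347e+00]
```

Call:
drive_tool(increments=[{"gripper":0,"tx":-0.0035,"ty":-0.0497,"tz":0.0433,"yaw":0},{"gripper":0,"tx":-0.0035,"ty":-0.0497,"tz":0.0433,"yaw":0},{"gripper":0,"tx":-0.0035,"ty":-0.0497,"tz":0.0433,"yaw":0},{"gripper":0,"tx":-0.0035,"ty":-0.0497,"tz":0.0433,"yaw":0},{"gripper":0,"tx":-0.0035,"ty":-0.0497,"tz":0.0433,"yaw":0},{"gripper":0,"tx":-0.0035,"ty":-0.0497,"tz":0.0433,"yaw":0},{"gripper":0,"tx":-0.0035,"ty":-0.0497,"tz":0.0433,"yaw":0},{"gripper":0,"tx":-0.0035,"ty":-0.0497,"tz":0.0433,"yaw":0},{"gripper":0,"tx":-0.0035,"ty":-0.0497,"tz":0.0433,"yaw":0},{"gripper":0,"tx":-0.0035,"ty":-0.0497,"tz":0.0433,"yaw":0},{"gripper":0,"tx":-0.0035,"ty":-0.0497,"tz":0.0433,"yaw":0},{"gripper":0,"tx":-0.0035,"ty":-0.0497,"tz":0.0433,"yaw":0},{"gripper":0,"tx":-0.0035,"ty":-0.0497,"tz":0.0433,"yaw":0},{"gripper":0,"tx":-0.0035,"ty":-0.0497,"tz":0.0433,"yaw":0},{"gripper":0,"tx":-0.0035,"ty":-0.0497,"tz":0.0433,"yaw":0},{"gripper":0,"tx":-0.0035,"ty":-0.0497,"tz":0.0433,"yaw":0},{"gripper":0,"tx":-0.0035,"ty":-0.0497,"tz":0.0433,"yaw":0}])

```text
clock: 2.58
tcp_pos: [0.6027, 0.0337, 0.2645]
tcp_rot: [0.073, 0.703, -0.073, 0.704]
contact_force: [0.4, -0.1, 0.3]
width: 0.0912
```

```bash
python3 - <<'E'
from h import *
s,M=st(); print(M.round(3))
c=cap('wrist','w1'); print(c['R'],-np.array(c['R']).T@c['t'])
E
```

```text
t 2.5833 p [0.6027 0.0337 0.2645] ang -11.81 F [ 0.4 -0.1  0.3] w 0.0912
[[ 0.001  0.205  0.979]
 [-0.001  0.979 -0.205]
 [-1.    -0.001  0.002]]
[[ 0.97898583 -0.20392262  0.00151802]
 [-0.19853193 -0.9513524   0.23561341]
 [-0.04660273 -0.23096357 -0.97184568]] [0.61583082 0.09909615 0.42158011]
```

View pics/w1.png

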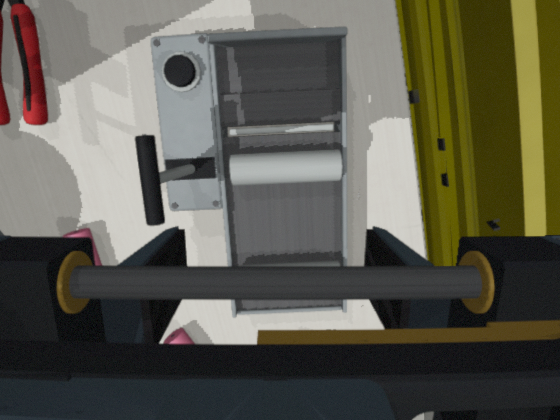

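Wrist view: button (180,70), cross-bar (150,180), gate strip (230–335,130), first bar (231–342,167), second bar hidden under the gripper rod at (288,270). Zooming to measure.

```bash
python3 - <<'E'
import cv2
a=cv2.imread('pics/w1.png')
cv2.imwrite('pics/w1a.png',cv2.resize(a[15:225,130:360],None,fx=3.4,fy=2.8,interpolation=cv2.INTER_CUBIC))
E
```

```text
(no output)
```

View pics/w1a.png

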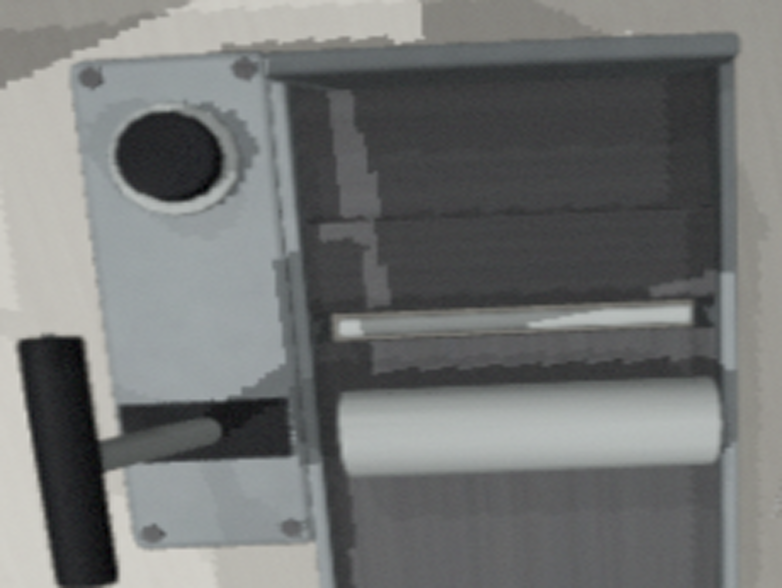

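```bash
cat >> h.py <<'E'
def fit(W,L):
    W=np.array(W);L=np.array(L);wm,lm=W.mean(0),L.mean(0); a=W-wm;b=L-lm
    th=np.arctan2((b[:,0]*a[:,1]-b[:,1]*a[:,0]).sum(),(b*a).sum())
    R=np.array([[np.cos(th),-np.sin(th)],[np.sin(th),np.cos(th)]]); t=wm-R@lm
    return th,R,t,(W-(L@R.T+t))*1e3
E
python3 - <<'E'
from h import *
c=cap('wrist')
px=lambda u,v:(130+(u+.5)/3.4-.5,15+(v+.5)/2.8-.5)
pts=[((168,156),(-.095,.060,.070)),((334,328),(-.052,0,.061)),((693,314),(.052,0,.061)),((73,65),(-.125,.096,.055)),((135,546),(-.125,-.080,.055)),((312,541),(-.065,-.08,.055))]
W=[onz(c,*px(*p),l[2])[:2] for p,l in pts]; L=[l[:2] for p,l in pts]
th,R,t,res=fit(W,L); print(np.degrees(th),t);print(res.round(1))
loc=lambda p:(R.T@(p[:2]-t)*1e3).round(1)
for n,p,z in [('b1L',(340,435),.061),('b1R',(720,418),.061),('lev1',(50,338),.134),('lev2',(88,585),.134)]:
    print(n,loc(onz(c,*px(*p),z)))
for n,(u,v) in dict(b1top=(530,382),b1bot=(530,472)).items(): print(n,loc(onz(c,*px(u,v),.061)))
print('second bar silhouettes', [loc(onz(c,288,v,.061)) for v in (262,268,300)])
print(proj(c,np.append(R@[0,-.156]+t,.077)))
np.savez('rack.npz',R=R,t=t,th=th)
E
```

```text
-9.530921108200667 [0.62587814 0.08997802]
[[-0.  -0.8]
 [-1.7  0.4]
 [-0.1  0.7]
 [ 1.3 -3. ]
 [ 2.2  1.2]
 [-1.8  1.5]]
b1L [-54.6 -38.2]
b1R [ 59.7 -36.7]
lev1 [-111.9    1.1]
lev2 [-111.4  -72.4]
b1top [  3.2 -21.4]
b1bot [  2.  -54.2]
second bar silhouettes [array([   1.8, -140.8]), array([   1.6, -147.9]), array([   0.4, -186.4])]
[287.34928729 281.10985122]
```

Call:
drive_tool(increments=[{"gripper":1,"tx":0,"ty":0.04,"tz":0,"yaw":-0.0063},{"gripper":1,"tx":0,"ty":0.04,"tz":0,"yaw":0}])

```text
clock: 2.85
tcp_pos: [0.6138, 0.0749, 0.2644]
tcp_rot: [0.061, 0.704, -0.063, 0.705]
contact_force: [0.2, 0.0, 0.1]
width: 0.0807
```

```bash
cat >> h.py <<'E'
def to(x,y,z):
    d=np.load('rack.npz'); s,M=st(); R,t=d['R'],d['t']
    print('rack mm',((R.T@(s['tcp_pos'][:2]-t))*1e3).round(1),'z',(s['tcp_pos'][2]*1e3).round(1),'ang err',np.degrees(np.arctan2(M[1,2],M[0,2])-d['th']).round(2))
    w=np.append(R@np.array([x,y])/1e3+t,z/1e3); v=M.T@(w-s['tcp_pos']); print('mm',(v*1e3).round(1),'norm',(v/.6).round(4))
E
python3 -c "
from h import *
to(-95,60,110)"
```

```text
t 2.85 p [0.6138 0.0749 0.2644] ang -10.07 F [0.2 0.  0.1] w 0.0807
rack mm [ -9.4 -16.9] z 264.4 ang err -0.54
mm [154.1  76.3 -86.7] norm [ 0.2568  0.1272 -0.1445]
```

Call:
drive_tool(increments=[{"gripper":1,"tx":0,"ty":0.032,"tz":-0.036,"yaw":-0.0015},{"gripper":1,"tx":0,"ty":0.032,"tz":-0.036,"yaw":0},{"gripper":1,"tx":0,"ty":0.032,"tz":-0.036,"yaw":0},{"gripper":1,"tx":0,"ty":0.032,"tz":-0.036,"yaw":0},{"gripper":1,"tx":0.05,"ty":0,"tz":0,"yaw":0},{"gripper":1,"tx":0.05,"ty":0,"tz":0,"yaw":0},{"gripper":1,"tx":0.05,"ty":0,"tz":0,"yaw":0},{"gripper":1,"tx":0.05,"ty":0,"tz":0,"yaw":0},{"gripper":1,"tx":0.02,"ty":0,"tz":0,"yaw":0},{"gripper":1,"tx":0,"ty":0,"tz":0,"yaw":0}])

```text
clock: 3.68
tcp_pos: [0.5381, 0.1757, 0.1294]
tcp_rot: [0.058, 0.702, -0.057, 0.707]
contact_force: [-0.9, -1.0, 1.4]
width: 0.0138
```

```bash
python3 -c "
from h import *
to(-95,60,78)
cap('scene','s2');cap('wrist','w2')"
```

```text
t 3.6833 p [0.5381 0.1757 0.1294] ang -9.27 F [-0.9 -1.   1.4] w 0.0138
rack mm [-100.8   70. ] z 129.4 ang err 0.26
mm [ 51.5 -10.1   5.4] norm [ 0.0858 -0.0169  0.009 ]
```

View pics/w2.png

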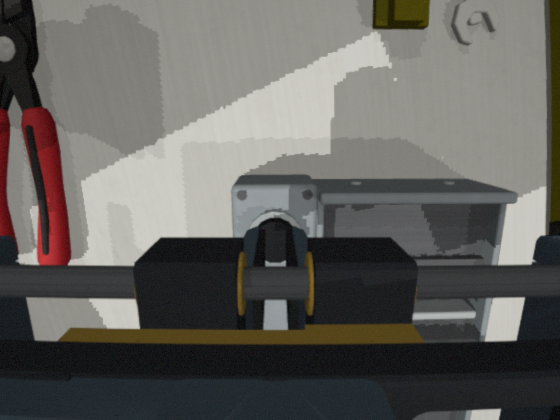

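Call:
drive_tool(increments=[{"gripper":1,"tx":0,"ty":-0.015,"tz":0.009,"yaw":0},{"gripper":1,"tx":0.02,"ty":0,"tz":0,"yaw":0},{"gripper":1,"tx":0.02,"ty":0,"tz":0,"yaw":0},{"gripper":1,"tx":0,"ty":0,"tz":0,"yaw":0}])

```text
clock: 4.12
tcp_pos: [0.5476, 0.1657, 0.1117]
tcp_rot: [0.059, 0.698, -0.056, 0.711]
contact_force: [-0.3, -0.3, 0.4]
width: 0.0007
```

```bash
python3 -c "
from h import *
to(-95,60,78)
"
```

```text
t 4.1167 p [0.5476 0.1657 0.1117] ang -9.31 F [-0.3 -0.3  0.4] w 0.0007
rack mm [-89.7  61.7] z 111.7 ang err 0.22
mm [33.6 -1.9 -5.9] norm [ 0.056  -0.0032 -0.0098]
```

Call:
drive_tool(increments=[{"gripper":1,"tx":0.015,"ty":-0.003,"tz":-0.009,"yaw":0},{"gripper":1,"tx":0.015,"ty":0,"tz":0,"yaw":0},{"gripper":1,"tx":0,"ty":0,"tz":0,"yaw":0}])

```text
clock: 4.37
tcp_pos: [0.5421, 0.1646, 0.092]
tcp_rot: [0.059, 0.698, -0.056, 0.711]
contact_force: [0.1, 0.2, 0.5]
width: 0.0006
```

```bash
sed -i "s/    return s,M/    print('toolx',M[:,0].round(4)); return s,M/" h.py; python3 -c "
from h import *
to(-95,60,78)
"
```

```text
t 4.3667 p [0.5421 0.1646 0.092 ] ang -9.35 F [0.1 0.2 0.5] w 0.0006
toolx [ 0.0192  0.0037 -0.9998]
rack mm [-94.9  59.7] z 92.0 ang err 0.18
mm [14.   0.2 -0.3] norm [ 0.0234  0.0004 -0.0005]
```

Right above the button (8 mm). Pressing down 14 mm, holding, then up.

Call:
drive_tool(increments=[{"gripper":1,"tx":0.01,"ty":0,"tz":0,"yaw":0},{"gripper":1,"tx":0.01,"ty":0,"tz":0,"yaw":0},{"gripper":1,"tx":0.004,"ty":0,"tz":0,"yaw":0},{"gripper":1,"tx":0.002,"ty":0,"tz":0,"yaw":0},{"gripper":1,"tx":0,"ty":0,"tz":0,"yaw":0}])

```text
clock: 4.78
tcp_pos: [0.5425, 0.1648, 0.0761]
tcp_rot: [0.059, 0.699, -0.056, 0.711]
contact_force: [-6.9, -2.3, 14.7]
width: 0.0004
```

```bash
python3 -c "
from h import *
to(-95,60,78)
cap('scene','s3')
import cv2
a=cv2.imread('pics/s3.png')[160:240,210:340]
cv2.imwrite('pics/s3z.png',cv2.resize(a,None,fx=6,fy=6,interpolation=cv2.INTER_CUBIC))
"
```

```text
t 4.7833 p [0.5425 0.1648 0.0761] ang -9.32 F [-6.9 -2.3 14.7] w 0.0004
toolx [ 0.0175  0.003  -0.9998]
rack mm [-94.6  60. ] z 76.1 ang err 0.22
mm [-1.9  0.  -0.4] norm [-0.0032  0.     -0.0006]
```

View pics/s3z.png

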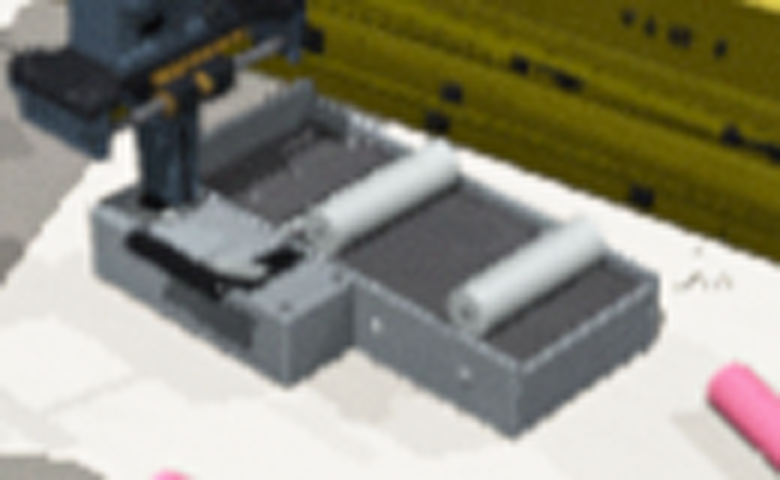

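Call:
drive_tool(increments=[{"gripper":1,"tx":-0.02,"ty":0,"tz":0,"yaw":0},{"gripper":1,"tx":-0.05,"ty":0,"tz":0,"yaw":0},{"gripper":0.35,"tx":-0.05,"ty":0,"tz":0,"yaw":0},{"gripper":0.35,"tx":-0.03,"ty":0,"tz":0,"yaw":0},{"gripper":0.35,"tx":0,"ty":-0.044,"tz":0.033,"yaw":0},{"gripper":0.35,"tx":0,"ty":-0.044,"tz":0.033,"yaw":0},{"gripper":0.35,"tx":0,"ty":-0.044,"tz":0.033,"yaw":0},{"gripper":0.35,"tx":0,"ty":-0.044,"tz":0.033,"yaw":0},{"gripper":0.35,"tx":0,"ty":-0.025,"tz":0.016,"yaw":0},{"gripper":0.35,"tx":0,"ty":0,"tz":0,"yaw":0}])

```text
clock: 5.67
tcp_pos: [0.6132, 0.0272, 0.1752]
tcp_rot: [0.057, 0.697, -0.054, 0.713]
contact_force: [-0.8, -0.8, 0.5]
width: 0.0509
```

```bash
python3 -c "
from h import *
to(3,-77,71)
cap('wrist','w4');cap('scene','s4')
"
```

```text
t 5.6667 p [0.6132 0.0272 0.1752] ang -9.04 F [-0.8 -0.8  0.5] w 0.0509
toolx [ 0.0229  0.003  -0.9997]
rack mm [ -2.1 -64. ] z 175.2 ang err 0.49
mm [104.2 -13.7   2.7] norm [ 0.1736 -0.0228  0.0044]
```

View pics/w4.png

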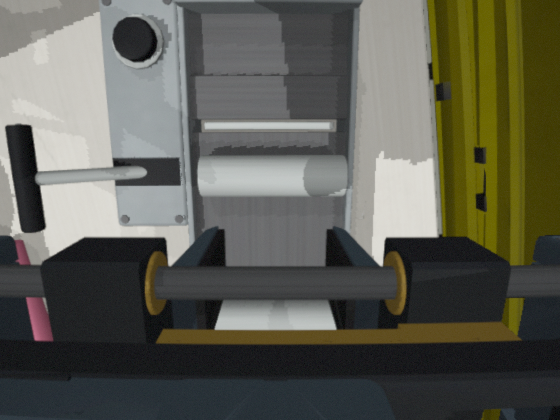

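View pics/s4.png

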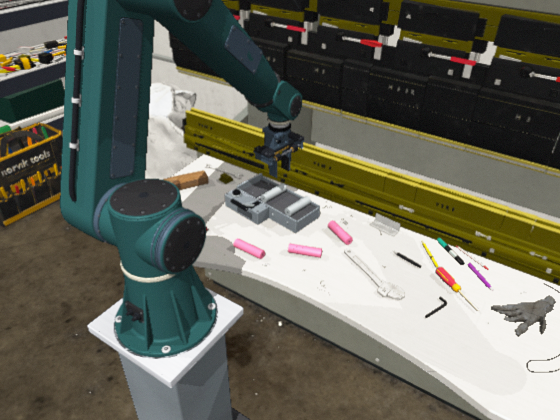

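Call:
drive_tool(increments=[{"gripper":0.35,"tx":0,"ty":-0.022,"tz":0.004,"yaw":0.001},{"gripper":0.35,"tx":0.04,"ty":0,"tz":0,"yaw":0},{"gripper":0.35,"tx":0.04,"ty":0,"tz":0,"yaw":0},{"gripper":0.35,"tx":0.025,"ty":0,"tz":0,"yaw":0},{"gripper":0.35,"tx":0.01,"ty":0,"tz":0,"yaw":0},{"gripper":0.35,"tx":0,"ty":0,"tz":0,"yaw":0}])

```text
clock: 6.27
tcp_pos: [0.6122, 0.0191, 0.1047]
tcp_rot: [0.058, 0.697, -0.054, 0.713]
contact_force: [-0.2, 0.6, 0.6]
width: 0.0592
```

```bash
python3 -c "
from h import *
to(3,-77,69)
"
```

```text
t 6.2667 p [0.6122 0.0191 0.1047] ang -9.13 F [-0.2  0.6  0.6] w 0.0592
toolx [ 0.0233  0.0038 -0.9997]
rack mm [ -1.8 -72.2] z 104.7 ang err 0.4
mm [35.7 -5.1  4. ] norm [ 0.0596 -0.0086  0.0066]
```

Call:
drive_tool(increments=[{"gripper":0.35,"tx":0,"ty":-0.009,"tz":0.007,"yaw":0.001},{"gripper":0.35,"tx":0,"ty":0,"tz":0,"yaw":0},{"gripper":0.35,"tx":0.025,"ty":0,"tz":0,"yaw":0},{"gripper":0.35,"tx":0.02,"ty":0,"tz":0,"yaw":0},{"gripper":0.35,"tx":0.01,"ty":0,"tz":0,"yaw":0},{"gripper":0.35,"tx":0,"ty":0,"tz":0,"yaw":0}])

```text
clock: 6.77
tcp_pos: [0.618, 0.0134, 0.0722]
tcp_rot: [0.06, 0.695, -0.056, 0.714]
contact_force: [-0.1, -0.2, -1.1]
width: 0.0595
```

```bash
python3 -c "
from h import *
to(3,-77,69)
cap('wrist','w5')
"
```

```text
t 6.7667 p [0.618  0.0134 0.0722] ang -9.46 F [-0.1 -0.2 -1.1] w 0.0595
toolx [ 0.0274  0.0037 -0.9996]
rack mm [  4.9 -76.8] z 72.2 ang err 0.07
mm [ 3.2 -0.2 -2. ] norm [ 0.0053 -0.0003 -0.0033]
```

View pics/w5.png

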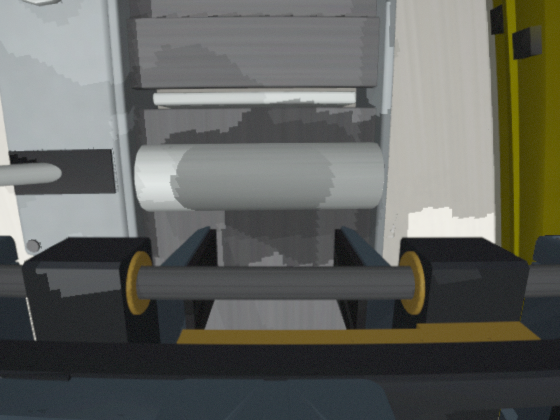

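Call:
drive_tool(increments=[{"gripper":0.35,"tx":0.008,"ty":0,"tz":-0.002,"yaw":0},{"gripper":0.35,"tx":0.004,"ty":0.008,"tz":0,"yaw":0},{"gripper":0.35,"tx":0,"ty":0.01,"tz":0,"yaw":0},{"gripper":0.35,"tx":0,"ty":0.01,"tz":0,"yaw":0},{"gripper":0.35,"tx":0,"ty":0.01,"tz":0,"yaw":0},{"gripper":0.35,"tx":0,"ty":0.01,"tz":0,"yaw":0}])

```text
clock: 7.32
tcp_pos: [0.6226, 0.0438, 0.0658]
tcp_rot: [0.061, 0.695, -0.057, 0.714]
contact_force: [-0.2, -1.0, 0.9]
width: 0.0594
```

```bash
python3 -c "
from h import *
to(3,36,65)
cap('wrist','w6')
"
```

```text
t 7.3167 p [0.6226 0.0438 0.0658] ang -9.51 F [-0.2 -1.   0.9] w 0.0594
toolx [ 0.0282  0.0034 -0.9996]
rack mm [  4.4 -46.1] z 65.8 ang err 0.02
mm [ 1.4 82.1 -1.4] norm [ 0.0023  0.1368 -0.0023]
```

View pics/w6.png

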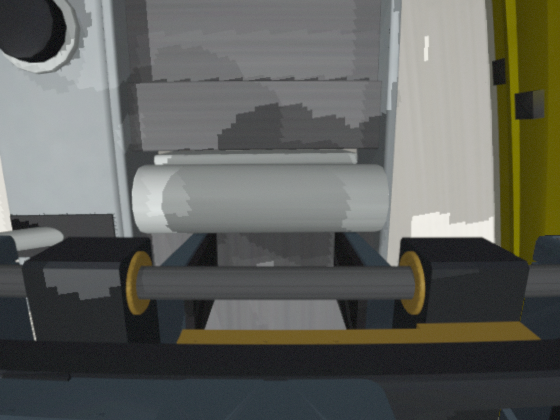

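Call:
drive_tool(increments=[{"gripper":0.35,"tx":0.0005,"ty":0.01,"tz":0,"yaw":0},{"gripper":0.35,"tx":0,"ty":0.01,"tz":0,"yaw":0},{"gripper":0.35,"tx":0.0005,"ty":0.01,"tz":0,"yaw":0},{"gripper":0.35,"tx":0,"ty":0.01,"tz":0,"yaw":0},{"gripper":0.35,"tx":0.0005,"ty":0.01,"tz":0,"yaw":0},{"gripper":0.35,"tx":0,"ty":0.01,"tz":0,"yaw":0},{"gripper":0.35,"tx":0,"ty":0.01,"tz":0,"yaw":0},{"gripper":0.35,"tx":0,"ty":0.01,"tz":0,"yaw":0},{"gripper":0.35,"tx":0,"ty":0.008,"tz":0,"yaw":0}])

```text
clock: 8.12
tcp_pos: [0.6326, 0.1026, 0.066]
tcp_rot: [0.06, 0.694, -0.056, 0.715]
contact_force: [-0.7, -0.3, 0.1]
width: 0.0594
```

```bash
python3 -c "
from h import *
to(3,36,65)
cap('wrist','w7')
"
```

```text
t 8.1167 p [0.6326 0.1026 0.066 ] ang -9.43 F [-0.7 -0.3  0.1] w 0.0594
toolx [ 0.0293  0.0033 -0.9996]
rack mm [ 4.5 13.6] z 66.0 ang err 0.1
mm [ 1.1 22.4 -1.5] norm [ 0.0019  0.0374 -0.0025]
```

View pics/w7.png

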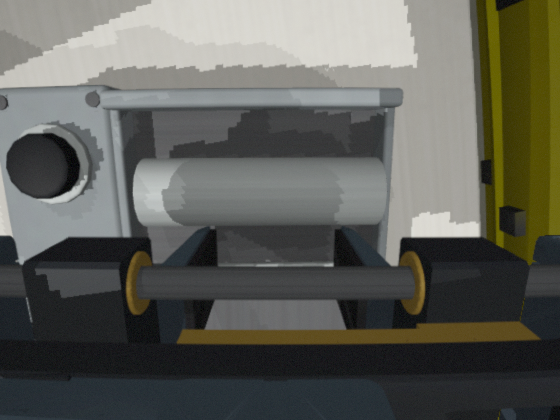

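Call:
drive_tool(increments=[{"gripper":0.35,"tx":0.001,"ty":0.01,"tz":0,"yaw":0},{"gripper":0.35,"tx":0,"ty":0.01,"tz":0,"yaw":0},{"gripper":0.35,"tx":0,"ty":0.01,"tz":0,"yaw":0},{"gripper":0.35,"tx":0,"ty":0.006,"tz":0,"yaw":0},{"gripper":0.35,"tx":0,"ty":0.004,"tz":0,"yaw":0}])

```text
clock: 8.58
tcp_pos: [0.6365, 0.1282, 0.0653]
tcp_rot: [0.059, 0.695, -0.056, 0.715]
contact_force: [-2.8, -38.6, 9.3]
width: 0.0595
```

```bash
python3 -c "
from h import *
to(3,36,65)
cap('wrist','w8')
"
```

```text
t 8.5833 p [0.6365 0.1282 0.0653] ang -9.32 F [ -2.8 -38.6   9.3] w 0.0595
toolx [ 0.028   0.0013 -0.9996]
rack mm [ 4.2 39.4] z 65.3 ang err 0.21
mm [ 0.2 -3.4 -1.2] norm [ 0.0003 -0.0057 -0.002 ]
```

View pics/w8.png

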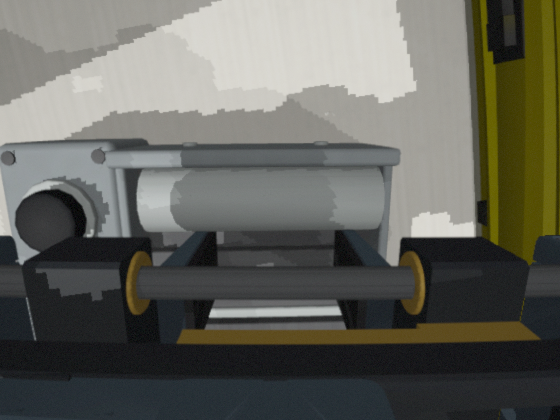

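Call:
drive_tool(increments=[{"gripper":0.35,"tx":0,"ty":-0.007,"tz":0,"yaw":0},{"gripper":0.35,"tx":0,"ty":-0.012,"tz":0,"yaw":0},{"gripper":0.35,"tx":0,"ty":-0.02,"tz":0,"yaw":0},{"gripper":0.35,"tx":-0.05,"ty":0,"tz":0,"yaw":0},{"gripper":0.35,"tx":-0.05,"ty":0,"tz":0,"yaw":0},{"gripper":0.35,"tx":-0.05,"ty":0,"tz":0,"yaw":0},{"gripper":0.35,"tx":-0.04,"ty":0,"tz":0,"yaw":0},{"gripper":0.2,"tx":0,"ty":0,"tz":0,"yaw":0}])

```text
clock: 9.3
tcp_pos: [0.627, 0.0992, 0.1812]
tcp_rot: [0.058, 0.697, -0.057, 0.713]
contact_force: [1.0, 0.2, 1.2]
width: 0.0635
```

```bash
python3 -c "
from h import *
to(-135,-35,94)
cap('wrist','w9')
"
```

```text
t 9.3 p [0.627  0.0992 0.1812] ang -9.38 F [1.  0.2 1.2] w 0.0635
toolx [ 0.0223  0.     -0.9998]
rack mm [-0.5  9.3] z 181.2 ang err 0.15
mm [  84.   -44.2 -136.5] norm [ 0.14   -0.0737 -0.2276]
```

View pics/w9.png

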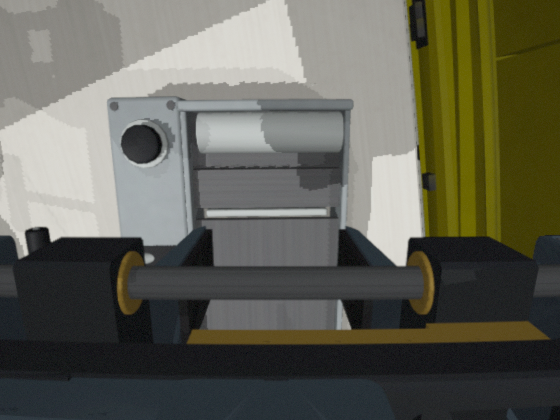

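```bash
python3 - <<'E'
from h import *
c=cap('wrist'); d=np.load('rack.npz')
loc=lambda p:(d['R'].T@(p[:2]-d['t'])*1e3).round(1)
for u,v,z in [(270,111,.066),(270,153,.055),(142,144,.070),(270,109,.066),(270,211,.043),(112,101,.055)]: print(u,v,loc(onz(c,u,v,z)))
g=cv2.cvtColor(c['frame'],cv2.COLOR_RGB2GRAY); print(g[96:160,270])
print([proj(c,np.append(d['R']@[0,y]+d['t'],.055+.016*0)).round(1) for y in (.068-.016,.068,.068+.016)])
E
```

```text
270 111 [-2.9 87.6]
270 153 [-2.8 56. ]
142 144 [-98.   63.9]
270 109 [-2.9 89. ]
270 211 [-2.7  6.3]
112 101 [-124.2   96. ]
[142 140 125 105 113 116 116 114 115 113 113 106  93  77  67  90 108 118
 119 124 127 130 133 134 134 137 137 142 141 144 143 145 145 147 145 143
 144 140 140 139 138 136 136 133 130 136 136 137 160 159 166 166 158 153
 147 130 111 105 103 103 107 108 105 103]
[array([273.6, 158.2]), array([273.6, 137.6]), array([273.7, 116.5])]
```

Call:
drive_tool(increments=[{"gripper":0,"tx":0,"ty":-0.019,"tz":-0.057,"yaw":0},{"gripper":0,"tx":0,"ty":-0.019,"tz":-0.057,"yaw":0},{"gripper":0,"tx":0.01,"ty":-0.019,"tz":-0.057,"yaw":0},{"gripper":0,"tx":0.02,"ty":-0.019,"tz":-0.05,"yaw":0},{"gripper":0,"tx":0.02,"ty":0,"tz":0,"yaw":0},{"gripper":0,"tx":0,"ty":0,"tz":0,"yaw":0}])

```text
clock: 9.9
tcp_pos: [0.4776, 0.0727, 0.1365]
tcp_rot: [0.058, 0.701, -0.058, 0.708]
contact_force: [-0.9, 0.1, 0.1]
width: 0.091
```

```bash
python3 - <<'E'
from h import *
d=np.load('rack.npz'); np.savez('rack.npz',R=d['R'],th=d['th'],t=d['t']+d['R']@[-.0015,.002])
to(-138,-35,94)
cap('wrist','w10')
E
```

```text
t 9.9 p [0.4776 0.0727 0.1365] ang -9.45 F [-0.9  0.1  0.1] w 0.091
toolx [ 1.050e-02 -8.000e-04 -9.999e-01]
rack mm [-141.9  -43.6] z 136.5 ang err 0.08
mm [42.5  8.6  3.4] norm [0.0708 0.0143 0.0057]
```

View pics/w10.png

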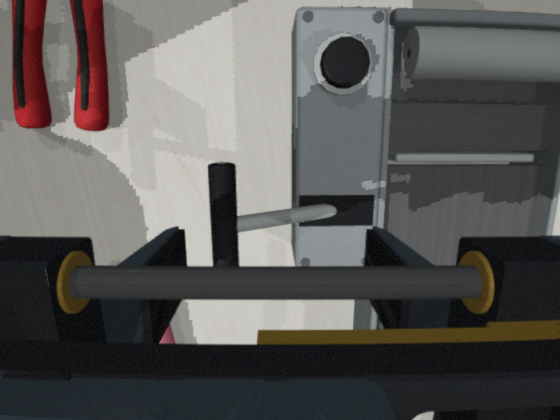

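```bash
python3 - <<'E'
from h import *
c=cap('wrist'); d=np.load('rack.npz')
loc=lambda p:(d['R'].T@(p[:2]-d['t'])*1e3).round(1)
for u,v,z in [(209,190,.092),(237,190,.092),(222,163,.095),(346,62,.07),(293,200,.055)]: print(u,v,loc(onz(c,u,v,z)))
E
```

```text
209 190 [-179.8  -12.5]
237 190 [-163.6  -12.5]
222 163 [-171.4    3.4]
346 62 [-99.   61.5]
293 200 [-128.8  -26. ]
```

Call:
drive_tool(increments=[{"gripper":0,"tx":0,"ty":0.013,"tz":0,"yaw":0},{"gripper":0,"tx":0.03,"ty":0,"tz":0,"yaw":0},{"gripper":0,"tx":0.03,"ty":0,"tz":0,"yaw":0},{"gripper":0,"tx":0.01,"ty":0,"tz":0,"yaw":0},{"gripper":0,"tx":0,"ty":0,"tz":0,"yaw":0}])

```text
clock: 10.42
tcp_pos: [0.4873, 0.0831, 0.0971]
tcp_rot: [0.059, 0.699, -0.058, 0.711]
contact_force: [-3.7, -1.9, 0.2]
width: 0.0913
```

```bash
python3 - <<'E'
from h import *
to(-142,-35,94)
cap('wrist','w11')
cap('scene','s11')
a=cv2.imread('pics/s11.png')[150:240,200:340]
cv2.imwrite('pics/s11z.png',cv2.resize(a,None,fx=5.7,fy=5.7,interpolation=cv2.INTER_CUBIC))
E
```

```text
t 10.4167 p [0.4873 0.0831 0.0971] ang -9.47 F [-3.7 -1.9  0.2] w 0.0913
toolx [ 1.680e-02  1.000e-04 -9.999e-01]
rack mm [-134.   -31.7] z 97.1 ang err 0.06
mm [ 2.9 -3.3 -8.1] norm [ 0.0049 -0.0055 -0.0134]
```

View pics/w11.png

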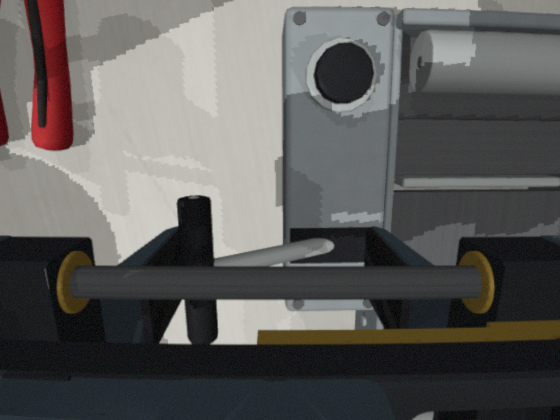

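View pics/s11z.png

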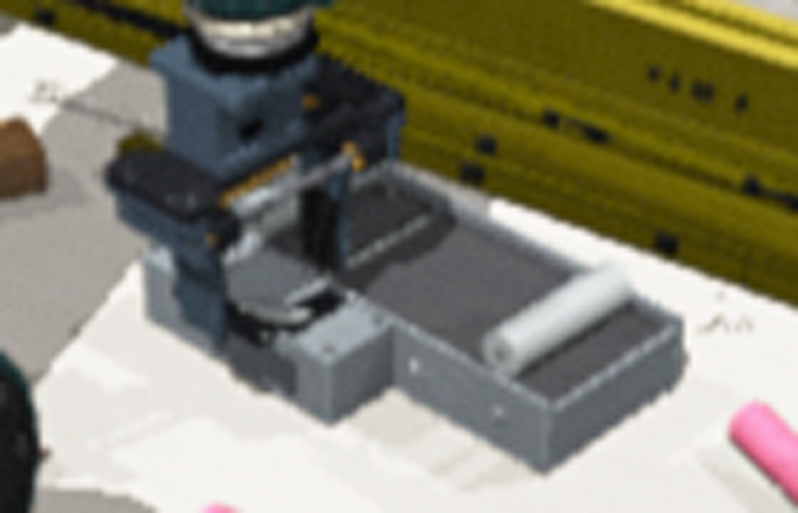

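Call:
drive_tool(increments=[{"gripper":0,"tx":0.007,"ty":-0.005,"tz":0.004,"yaw":0},{"gripper":0,"tx":0,"ty":0,"tz":0.01,"yaw":0},{"gripper":0,"tx":0,"ty":0,"tz":0.01,"yaw":0},{"gripper":0,"tx":0,"ty":0,"tz":0.01,"yaw":0},{"gripper":0,"tx":0,"ty":0,"tz":0.01,"yaw":0},{"gripper":0,"tx":0,"ty":0,"tz":0.01,"yaw":0},{"gripper":0,"tx":0,"ty":0,"tz":0.01,"yaw":0},{"gripper":0,"tx":0,"ty":0,"tz":0.01,"yaw":0}])

```text
clock: 11.18
tcp_pos: [0.5333, 0.073, 0.0981]
tcp_rot: [0.059, 0.699, -0.058, 0.711]
contact_force: [-4.4, 0.2, -0.1]
width: 0.0912
```

```bash
python3 - <<'E'
from h import *
to(-66,-35,94)
cap('wrist','w12')
E
```

```text
t 11.1833 p [0.5333 0.073  0.0981] ang -9.49 F [-4.4  0.2 -0.1] w 0.0912
toolx [ 0.0167  0.0011 -0.9999]
rack mm [-87. -34.] z 98.1 ang err 0.04
mm [ 4.4 -1.  20.9] norm [ 0.0073 -0.0017  0.0348]
```

View pics/w12.png

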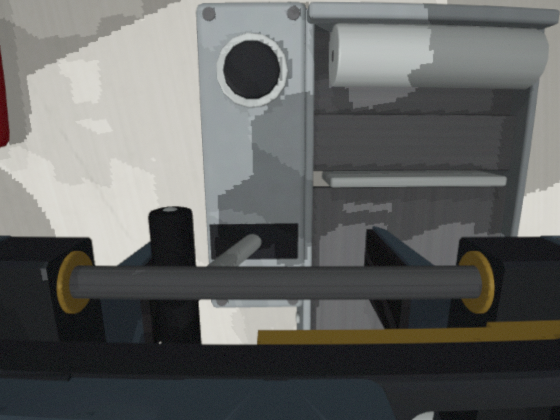

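Call:
drive_tool(increments=[{"gripper":0,"tx":0.002,"ty":0,"tz":0.01,"yaw":0},{"gripper":0,"tx":0,"ty":0,"tz":0.01,"yaw":0},{"gripper":0,"tx":0,"ty":0,"tz":0.01,"yaw":0},{"gripper":0,"tx":0,"ty":0,"tz":0.005,"yaw":0}])

```text
clock: 11.57
tcp_pos: [0.5549, 0.0693, 0.0966]
tcp_rot: [0.06, 0.7, -0.058, 0.709]
contact_force: [-28.2, 8.6, 1.3]
width: 0.0912
```

```bash
python3 - <<'E'
from h import *
to(-66,-35,94)
cap('wrist','w13')
E
```

```text
t 11.5667 p [0.5549 0.0693 0.0966] ang -9.53 F [-28.2   8.6   1.3] w 0.0912
toolx [ 0.0121  0.0014 -0.9999]
rack mm [-65.1 -34.2] z 96.6 ang err 0.0
mm [ 2.6 -0.8 -0.9] norm [ 0.0043 -0.0014 -0.0016]
```

View pics/w13.png

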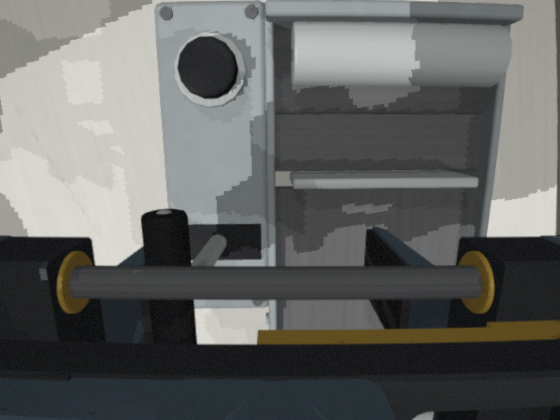

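Call:
drive_tool(increments=[{"gripper":0,"tx":0,"ty":0,"tz":-0.01,"yaw":0},{"gripper":0,"tx":0,"ty":0,"tz":-0.015,"yaw":0},{"gripper":0,"tx":0,"ty":0,"tz":-0.015,"yaw":0},{"gripper":0,"tx":0,"ty":0,"tz":0,"yaw":0}])

```text
clock: 11.95
tcp_pos: [0.5305, 0.0735, 0.0957]
tcp_rot: [0.06, 0.7, -0.058, 0.709]
contact_force: [-0.6, -0.1, 0.1]
width: 0.0908
```

```bash
python3 - <<'E'
from h import *
to(-90,-35,180)
cap('wrist','w14')
E
```

```text
t 11.95 p [0.5305 0.0735 0.0957] ang -9.57 F [-0.6 -0.1  0.1] w 0.0908
toolx [ 0.0119  0.0017 -0.9999]
rack mm [-89.8 -34. ] z 95.7 ang err -0.04
mm [-84.3  -0.7   0.8] norm [-0.1406 -0.0011  0.0013]
```

View pics/w14.png

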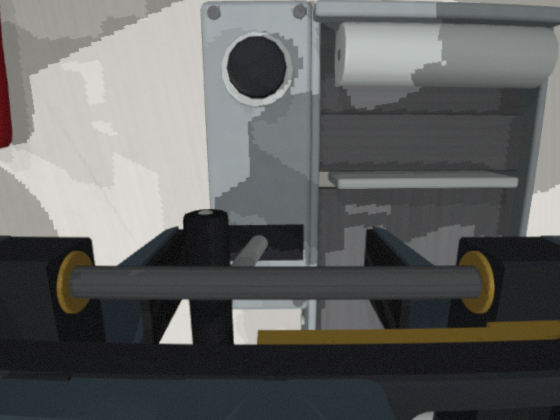

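Call:
drive_tool(increments=[{"gripper":0,"tx":-0.03,"ty":0,"tz":0,"yaw":0},{"gripper":0,"tx":-0.05,"ty":0,"tz":0,"yaw":0},{"gripper":0,"tx":-0.05,"ty":0,"tz":0,"yaw":0},{"gripper":0.1,"tx":-0.03,"ty":0,"tz":0,"yaw":0},{"gripper":0.35,"tx":0,"ty":0,"tz":0,"yaw":0}])

```text
clock: 12.42
tcp_pos: [0.5316, 0.0734, 0.1966]
tcp_rot: [0.06, 0.699, -0.058, 0.71]
contact_force: [0.9, -0.2, 0.5]
width: 0.0807
```

```bash
python3 - <<'E'
from h import *
to(8,-215,180)
E
```

```text
t 12.4167 p [0.5316 0.0734 0.1966] ang -9.54 F [ 0.9 -0.2  0.5] w 0.0807
toolx [ 0.0152  0.0018 -0.9999]
rack mm [-88.8 -34. ] z 196.6 ang err -0.01
mm [  17.2 -181.1   96.6] norm [ 0.0287 -0.3018  0.1609]
```

Call:
drive_tool(increments=[{"gripper":0.35,"tx":0,"ty":-0.05,"tz":0.027,"yaw":0},{"gripper":0.35,"tx":0,"ty":-0.05,"tz":0.027,"yaw":0},{"gripper":0.35,"tx":0,"ty":-0.05,"tz":0.027,"yaw":0},{"gripper":0.35,"tx":0,"ty":-0.05,"tz":0.027,"yaw":0},{"gripper":0.35,"tx":0,"ty":-0.05,"tz":0.027,"yaw":0},{"gripper":0.35,"tx":0,"ty":-0.035,"tz":0.018,"yaw":0},{"gripper":0.35,"tx":0,"ty":0,"tz":0,"yaw":0}])

```text
clock: 13.0
tcp_pos: [0.5997, -0.1181, 0.1982]
tcp_rot: [0.058, 0.696, -0.056, 0.714]
contact_force: [0.7, 0.3, 0.3]
width: 0.0591
```

```bash
python3 - <<'E'
from h import *
to(8,-198,110)
cap('wrist','w15')
cap('scene','s15')
E
```

```text
t 13.0 p [ 0.5997 -0.1181  0.1982] ang -9.27 F [0.7 0.3 0.3] w 0.0591
toolx [ 2.540e-02  7.000e-04 -9.997e-01]
rack mm [  10.1 -211.6] z 198.2 ang err 0.26
mm [88.2 13.2 -4.3] norm [ 0.1469  0.0219 -0.0071]
```

View pics/w15.png

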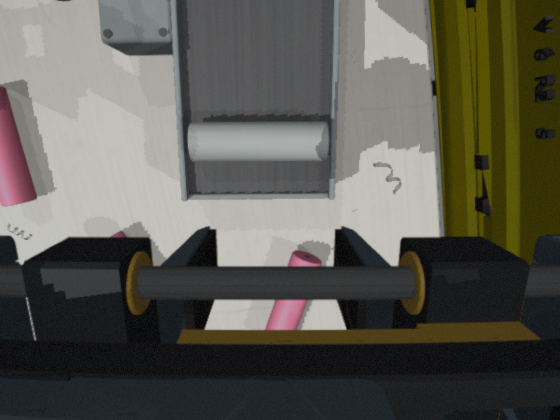

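View pics/s15.png

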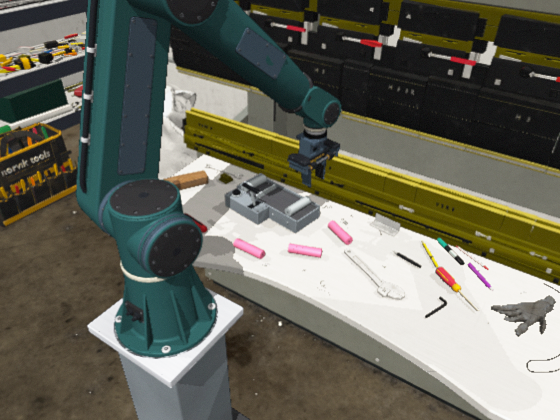

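```bash
python3 - <<'E'
from h import *
c=cap('wrist'); d=np.load('rack.npz')
loc=lambda p:(d['R'].T@(p[:2]-d['t'])*1e3).round(1)
for u,v,z in [(188,142,.061),(328,140,.061),(258,121,.061),(258,162,.061),(258,197,.049),(182,190,.055),(334,190,.055)]: print(u,v,loc(onz(c,u,v,z)))
E
```

```text
188 142 [ -60.1 -153.8]
328 140 [  54.5 -151.7]
258 121 [  -2.9 -137. ]
258 162 [  -3. -170.]
258 197 [  -3.5 -201.8]
182 190 [ -68.5 -194.6]
334 190 [  62.3 -194.3]
```

Call:
drive_tool(increments=[{"gripper":0.35,"tx":0,"ty":0.018,"tz":-0.011,"yaw":0.0005},{"gripper":0.35,"tx":0.045,"ty":0,"tz":0,"yaw":0},{"gripper":0.35,"tx":0.045,"ty":0,"tz":0,"yaw":0},{"gripper":0.35,"tx":0.04,"ty":0,"tz":0,"yaw":0},{"gripper":0.35,"tx":0,"ty":0,"tz":0,"yaw":0}])

```text
clock: 13.57
tcp_pos: [0.5937, -0.0944, 0.1187]
tcp_rot: [0.058, 0.695, -0.055, 0.714]
contact_force: [-1.4, 1.0, -0.6]
width: 0.0589
```

```bash
python3 - <<'E'
from h import *
to(6,-200,68)
E
```

```text
t 13.5667 p [ 0.5937 -0.0944  0.1187] ang -9.11 F [-1.4  1.  -0.6] w 0.0589
toolx [ 0.0269  0.0017 -0.9996]
rack mm [   0.2 -189.1] z 118.7 ang err 0.42
mm [ 50.8 -11.2   4.3] norm [ 0.0846 -0.0187  0.0072]
```

Call:
drive_tool(increments=[{"gripper":0.35,"tx":0,"ty":-0.019,"tz":0.008,"yaw":0.001},{"gripper":0.35,"tx":0,"ty":0,"tz":0,"yaw":0},{"gripper":0.35,"tx":0.03,"ty":0,"tz":0,"yaw":0},{"gripper":0.35,"tx":0.03,"ty":0,"tz":0,"yaw":0},{"gripper":0.35,"tx":0.02,"ty":0,"tz":0,"yaw":0},{"gripper":0.35,"tx":0,"ty":0,"tz":0,"yaw":0}])

```text
clock: 14.07
tcp_pos: [0.6006, -0.104, 0.0762]
tcp_rot: [0.059, 0.693, -0.056, 0.716]
contact_force: [-0.4, -0.5, -0.7]
width: 0.0593
```

```bash
python3 - <<'E'
from h import *
to(6,-51,67)
cap('wrist','w16')
E
```

```text
t 14.0667 p [ 0.6006 -0.104   0.0762] ang -9.33 F [-0.4 -0.5 -0.7] w 0.0593
toolx [ 3.350e-02  7.000e-04 -9.994e-01]
rack mm [   8.7 -197.5] z 76.2 ang err 0.2
mm [ 10.  146.5  -2.5] norm [ 0.0166  0.2441 -0.0041]
```

View pics/w16.png

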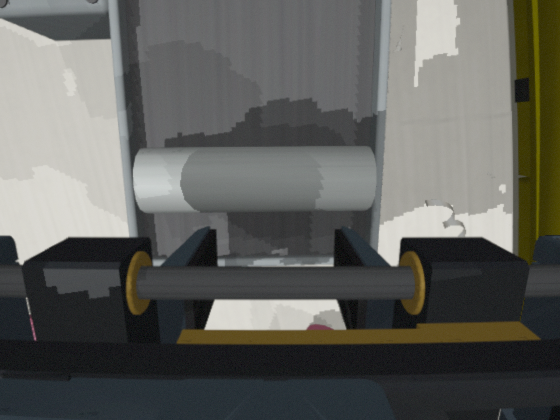

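Call:
drive_tool(increments=[{"gripper":0.35,"tx":0.012,"ty":0,"tz":-0.004,"yaw":0},{"gripper":0.35,"tx":0.006,"ty":0,"tz":0,"yaw":0},{"gripper":0.35,"tx":0,"ty":0.008,"tz":0,"yaw":0},{"gripper":0.35,"tx":0,"ty":0.01,"tz":0,"yaw":0},{"gripper":0.35,"tx":0,"ty":0.01,"tz":0,"yaw":0},{"gripper":0.35,"tx":0,"ty":0.01,"tz":0,"yaw":0},{"gripper":0.35,"tx":0,"ty":0.01,"tz":0,"yaw":0},{"gripper":0.35,"tx":0,"ty":0.01,"tz":0,"yaw":0}])

```text
clock: 14.78
tcp_pos: [0.6073, -0.0672, 0.0703]
tcp_rot: [0.059, 0.691, -0.057, 0.719]
contact_force: [-0.1, -0.3, 0.0]
width: 0.0593
```

```bash
python3 - <<'E'
from h import *
to(6,-51,67)
E
```

```text
t 14.7833 p [ 0.6073 -0.0672  0.0703] ang -9.38 F [-0.1 -0.3  0. ] w 0.0593
toolx [ 3.970e-02 -9.000e-04 -9.992e-01]
rack mm [   9.3 -160.1] z 70.3 ang err 0.16
mm [  3.8 109.1  -3.1] norm [ 0.0064  0.1818 -0.0052]
```

Call:
drive_tool(increments=[{"gripper":0.35,"tx":0.003,"ty":0.01,"tz":-0.003,"yaw":0},{"gripper":0.35,"tx":0.003,"ty":0.01,"tz":0,"yaw":0},{"gripper":0.35,"tx":0,"ty":0.01,"tz":0,"yaw":0},{"gripper":0.35,"tx":0,"ty":0.01,"tz":0,"yaw":0},{"gripper":0.35,"tx":0,"ty":0.01,"tz":0,"yaw":0},{"gripper":0.35,"tx":0,"ty":0.01,"tz":0,"yaw":0},{"gripper":0.35,"tx":0,"ty":0.01,"tz":0,"yaw":0},{"gripper":0.35,"tx":0,"ty":0.01,"tz":0,"yaw":0},{"gripper":0.35,"tx":0,"ty":0.01,"tz":0,"yaw":0}])

```text
clock: 15.53
tcp_pos: [0.6152, -0.007, 0.0666]
tcp_rot: [0.058, 0.691, -0.057, 0.719]
contact_force: [-0.5, -0.8, 1.0]
width: 0.0594
```

```bash
python3 - <<'E'
from h import *
to(6,-51,67)
cap('wrist','w17')
E
```

```text
t 15.5333 p [ 0.6152 -0.007   0.0666] ang -9.33 F [-0.5 -0.8  1. ] w 0.0594
toolx [ 3.970e-02 -8.000e-04 -9.992e-01]
rack mm [  7.  -99.4] z 66.6 ang err 0.2
mm [-0.1 48.4 -0.9] norm [-0.0002  0.0806 -0.0014]
```

View pics/w17.png

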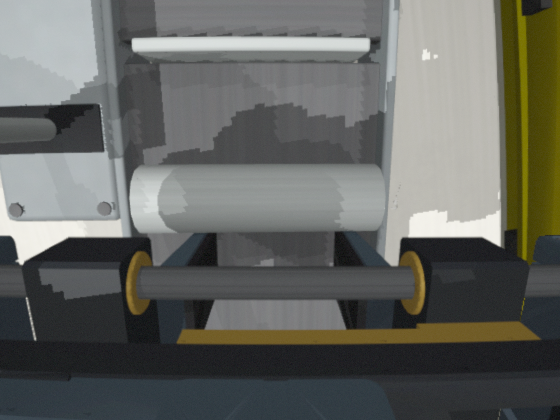

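Call:
drive_tool(increments=[{"gripper":0.35,"tx":0,"ty":0.01,"tz":0,"yaw":0},{"gripper":0.35,"tx":0,"ty":0.01,"tz":0,"yaw":0},{"gripper":0.35,"tx":0,"ty":0.01,"tz":0,"yaw":0},{"gripper":0.35,"tx":0,"ty":0.01,"tz":0,"yaw":0},{"gripper":0.35,"tx":0,"ty":0.01,"tz":0,"yaw":0},{"gripper":0.35,"tx":0,"ty":0.006,"tz":0,"yaw":0}])

```text
clock: 16.08
tcp_pos: [0.6213, 0.0302, 0.0669]
tcp_rot: [0.058, 0.691, -0.057, 0.719]
contact_force: [0.1, 0.5, 0.2]
width: 0.0594
```

```bash
python3 - <<'E'
from h import *
to(6,-51,67)
cap('wrist','w18')
E
```

```text
t 16.0833 p [0.6213 0.0302 0.0669] ang -9.33 F [0.1 0.5 0.2] w 0.0594
toolx [ 3.970e-02 -7.000e-04 -9.992e-01]
rack mm [  6.9 -61.7] z 66.9 ang err 0.2
mm [-0.1 10.7 -0.8] norm [-0.0001  0.0179 -0.0014]
```

View pics/w18.png

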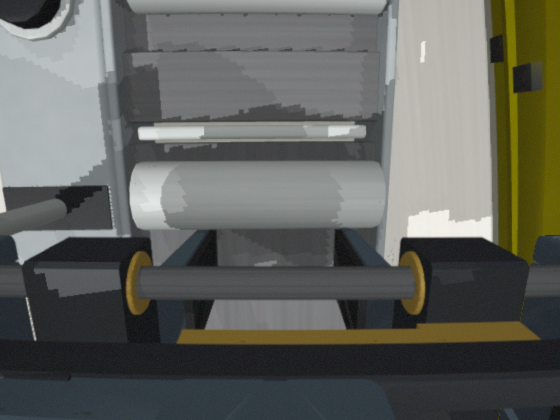

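Call:
drive_tool(increments=[{"gripper":0.35,"tx":0,"ty":0.006,"tz":0,"yaw":0},{"gripper":0.35,"tx":0,"ty":0.006,"tz":0,"yaw":0},{"gripper":0.35,"tx":0,"ty":0.006,"tz":0,"yaw":0}])

```text
clock: 16.38
tcp_pos: [0.6231, 0.0419, 0.0669]
tcp_rot: [0.058, 0.691, -0.056, 0.719]
contact_force: [-0.9, -14.6, 4.2]
width: 0.0593
```

```bash
python3 - <<'E'
from h import *
to(6,-51,67)
cap('wrist','w19')
E
```

```text
t 16.3833 p [0.6231 0.0419 0.0669] ang -9.31 F [ -0.9 -14.6   4.2] w 0.0593
toolx [ 3.950e-02 -8.000e-04 -9.992e-01]
rack mm [  6.7 -49.9] z 66.9 ang err 0.22
mm [-0.2 -1.1 -0.7] norm [-0.0003 -0.0018 -0.0012]
```

View pics/w19.png

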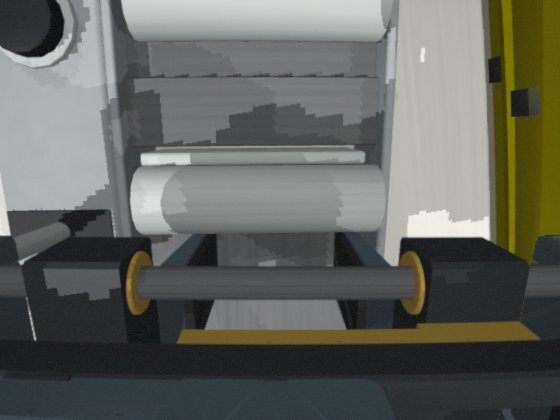

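Call:
drive_tool(increments=[{"gripper":0.35,"tx":0,"ty":-0.0015,"tz":0,"yaw":0},{"gripper":0.35,"tx":0,"ty":-0.003,"tz":0,"yaw":0},{"gripper":0.35,"tx":0,"ty":-0.006,"tz":0,"yaw":0},{"gripper":0.35,"tx":0,"ty":-0.012,"tz":0,"yaw":0},{"gripper":0.35,"tx":0,"ty":-0.012,"tz":0,"yaw":0},{"gripper":0.35,"tx":0,"ty":0,"tz":0,"yaw":0}])

```text
clock: 16.93
tcp_pos: [0.6195, 0.0199, 0.0667]
tcp_rot: [0.057, 0.691, -0.056, 0.719]
contact_force: [0.1, -0.2, 0.1]
width: 0.0594
```

```bash
python3 - <<'E'
from h import *
to(6,-51,67)
cap('wrist','w20')
E
```

```text
t 16.9333 p [0.6195 0.0199 0.0667] ang -9.23 F [ 0.1 -0.2  0.1] w 0.0594
toolx [ 0.0392 -0.0018 -0.9992]
rack mm [  6.8 -72.2] z 66.7 ang err 0.3
mm [-0.2 21.2 -0.7] norm [-0.0004  0.0353 -0.0011]
```

View pics/w20.png

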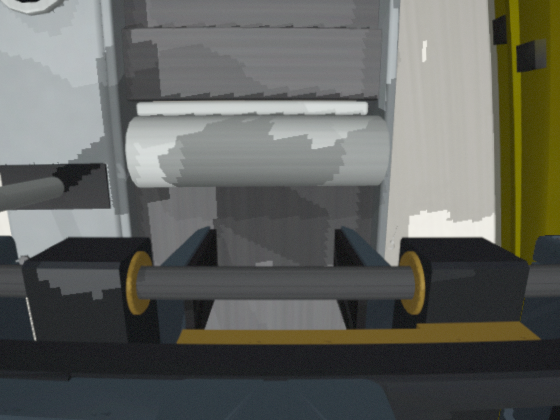

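Call:
drive_tool(increments=[{"gripper":0.35,"tx":-0.03,"ty":0,"tz":0,"yaw":0},{"gripper":0.35,"tx":-0.05,"ty":0,"tz":0,"yaw":0},{"gripper":0.35,"tx":-0.05,"ty":0,"tz":0,"yaw":0},{"gripper":0.35,"tx":-0.05,"ty":0,"tz":0,"yaw":0},{"gripper":0.35,"tx":-0.02,"ty":0,"tz":0,"yaw":0},{"gripper":0.35,"tx":0,"ty":0,"tz":0,"yaw":0}])

```text
clock: 17.48
tcp_pos: [0.6132, 0.0194, 0.1896]
tcp_rot: [0.058, 0.692, -0.057, 0.717]
contact_force: [-0.1, -0.5, -0.1]
width: 0.0594
```

```bash
python3 - <<'E'
from h import *
to(6,-51,67)
c=cap('wrist','w21'); d=np.load('rack.npz')
for n,x,y,z in [('gate rear',0,-.003,.061),('gatefront',0,.003,.061),('barrear',0,-.035,.061),('cam',0,0,0)]: print(n,proj(c,np.append(d['R']@[x,y]+d['t'],z)).round(1))
print('cam rack',d['R'].T@((-np.array(c['R']).T@c['t'])[:2]-d['t']))
a=c['frame'][40:260,130:400,::-1]; cv2.imwrite('pics/w21z.png',cv2.resize(a,None,fx=2.7,fy=2.7,interpolation=cv2.INTER_CUBIC))
g=cv2.cvtColor(c['frame'],cv2.COLOR_RGB2GRAY); print(g[110:200,270])
E
```

```text
t 17.4833 p [0.6132 0.0194 0.1896] ang -9.38 F [-0.1 -0.5 -0.1] w 0.0594
toolx [ 0.0348 -0.0014 -0.9994]
rack mm [  0.7 -73.7] z 189.6 ang err 0.15
mm [122.8  22.2   1.1] norm [0.2047 0.0369 0.0019]
gate rear [269.1 122.4]
gatefront [269.1 114.6]
barrear [269.1 163.2]
cam [267.9 120.3]
cam rack [-0.00512786 -0.00779243]
[109 131 140 148 148 143 129 113  93  91 102 111 117 122 135 133 133 138
 168 177 180 184 188 189 190 193 192 194 195 195 194 197 200 196 196 193
 191 192 194 192 190 186 182 177 174 171 163 155 145 139 110 103 104 103
 103 103 103 104 102 101 101 102 102 102 100 103 104 101 101 104 107 107
 109 107 108 107 108 108 107 108 107 108 108 110 107 109 107 108 109 107]
```

View pics/w21z.png

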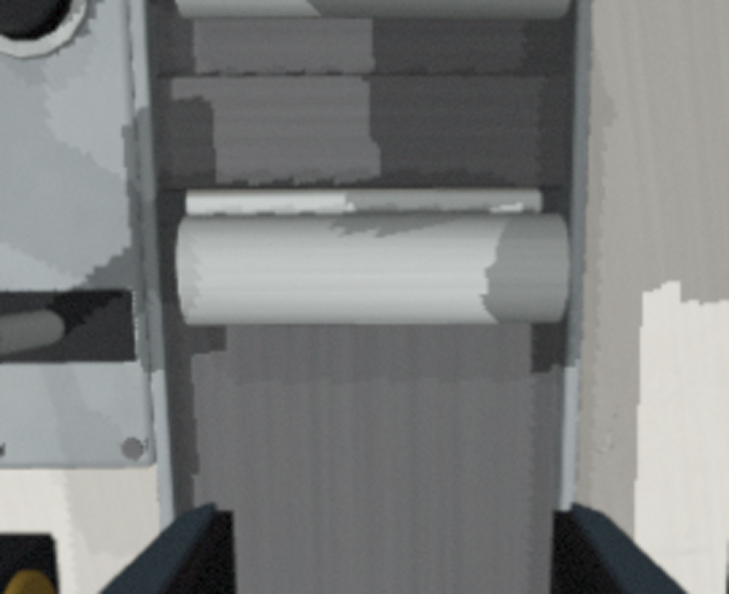

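Call:
drive_tool(increments=[{"gripper":0.35,"tx":-0.06,"ty":0,"tz":0,"yaw":0},{"gripper":0.35,"tx":-0.06,"ty":0,"tz":0,"yaw":0},{"gripper":0.35,"tx":-0.04,"ty":0,"tz":0,"yaw":0},{"gripper":0.35,"tx":0,"ty":0,"tz":0,"yaw":0}])

```text
clock: 17.87
tcp_pos: [0.607, 0.0195, 0.2798]
tcp_rot: [0.058, 0.696, -0.058, 0.713]
contact_force: [0.2, 0.3, 0.9]
width: 0.0594
```

```bash
python3 - <<'E'
from h import *
to(6,-51,67)
cap('wrist','w22');cap('top','t22')
c=cap('scene','s22')
a=c['frame'][160:240,210:340,::-1]
cv2.imwrite('pics/s22z.png',cv2.resize(a,None,fx=6,fy=6,interpolation=cv2.INTER_CUBIC))
E
```

```text
t 17.8667 p [0.607  0.0195 0.2798] ang -9.4 F [0.2 0.3 0.9] w 0.0594
toolx [ 0.0236 -0.0013 -0.9997]
rack mm [ -5.4 -74.7] z 279.8 ang err 0.13
mm [213.   23.1   6.4] norm [0.3551 0.0385 0.0107]
```

View pics/w22.png

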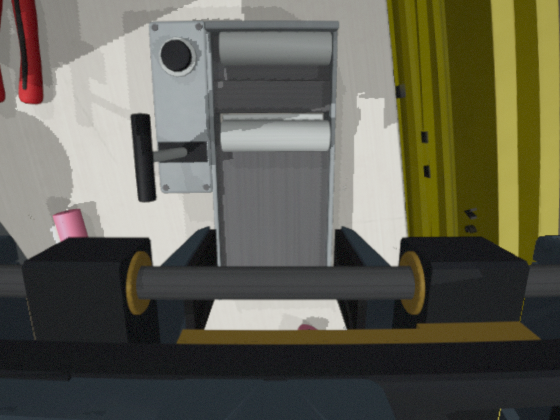

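View pics/s22z.png

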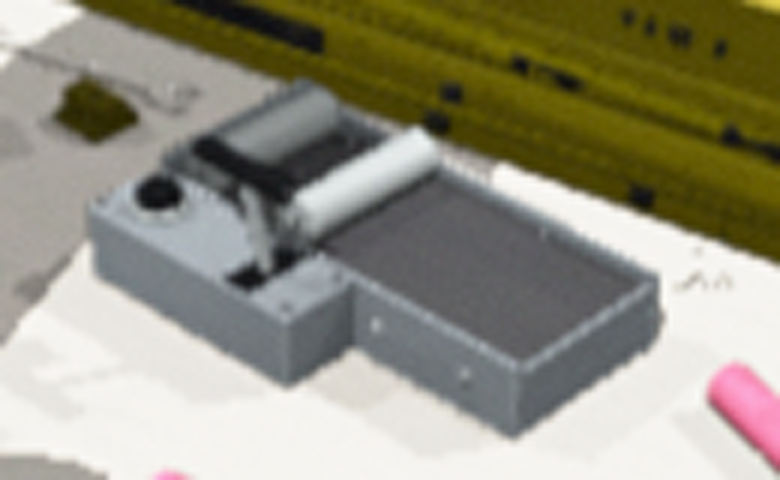

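View pics/t22.png

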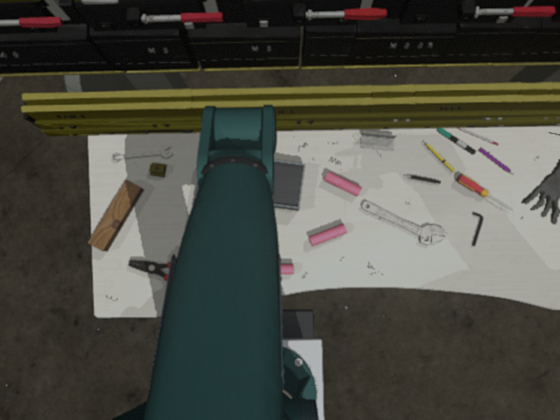

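```bash
python3 - <<'E'
from h import *
c=cap('wrist'); d=np.load('rack.npz')
g=cv2.cvtColor(c['frame'],cv2.COLOR_RGB2GRAY); print(g[18:160,270])
a=c['frame'][10:170,120:350,::-1]; cv2.imwrite('pics/w23z.png',cv2.resize(a,None,fx=3.4,fy=3.4,interpolation=cv2.INTER_CUBIC))
for dy in (0,.004):
  print([ (y,proj(c,np.append(d['R']@[0,y/1e3+dy]+d['t'],z)).round(1)[1]) for y,z in ((84,.066),(52,.055),(3,.061),(-3,.061),(-35,.061))])
E
```

```text
[120 110 110 112 109 111 106  95  80  60  62  85 111 121 124 127 130 131
 134 137 138 140 143 141 141 139 140 136 136 135 132 130 126 126 123 120
 116 115 110 104 100  96  93  87  81  74  68  66  65  65  66  67  69  72
  69  66  68  66  66  64  66  55  69  75  72  75  72  73  71  71  73  75
  73  71  70  71  74  73  73  71  69  70  72  71  71  72  73  74  71  60
  63  63  61  64 100 121 141 145 137 129 109  88 100 109 119 130 141 157
 169 175 178 182 187 187 191 191 192 191 194 194 192 191 188 190 187 186
 179 176 169 166 156 144 129  99 101 103 101 101 101 101 102 103]
[(84, np.float64(29.5)), (52, np.float64(66.3)), (3, np.float64(116.0)), (-3, np.float64(122.0)), (-35, np.float64(153.6))]
[(84, np.float64(25.1)), (52, np.float64(62.1)), (3, np.float64(111.9)), (-3, np.float64(118.0)), (-35, np.float64(149.7))]
```

View pics/w23z.png

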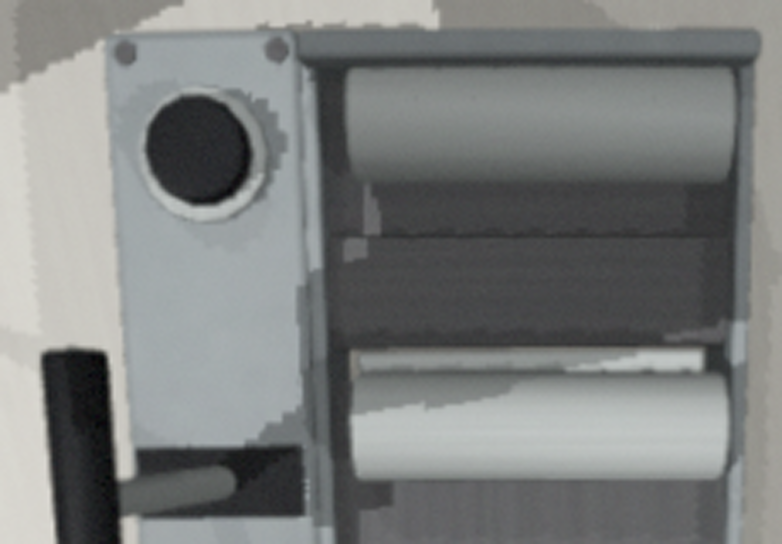

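```bash
python3 -c "
from h import *
print(env.sign_off(), env.state()['clock'])"
```

```text
the job is handed in; nothing more can be done
the job is handed in; nothing more can be done
```

The feeding job is finished and handed in after about 18 s of the 64 s allowed, with the gripper clear of everything.

1. **Release:** I pressed the button with closed fingers. The lever dropped and the gate opened.
2. **First bar:** I rolled it through the gate with two fingers until it pressed on the end stop (about 39 N at the fingers), then backed off.
3. **Lever:** I pushed it up from the robot's side to its hard stop (28 N). It stayed up when I let go, and the gate was shut.
4. **Second bar:** I then rolled it up to the shut gate (about 15 N) and backed off gently.

The last pictures show:
- **Bars:** the first bar is against the end stop and the second bar is against the gate. Both are within about 1 mm of where they should be.
- **Lever and gate:** the lever is up and the gate is shut.
- **Bystanders:** the pink look-alikes and the wrench appear unmoved. The pliers and one pink bar were partly hidden by the arm in the top view, but I never went near them.

**Disagreement:** the rack pose from the wrist views disagreed by about 3–4 mm between viewpoints. The final check allows for a 4 mm shift along the deck. The tool also drifted to about 2° of tilt during the job; I left it uncorrected and saw no effect.

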